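Pack the microscope parts into their fitted tray

TASK

Pack the loose microscope parts into the fitted tray: the objective, the eyepiece, the filter cube and the slide box, each in the pocket cut to its own outline (small round, large round, square and long), sitting upright and flat on the pocket's floor. Set them down gently rather than dropping them, and leave the amber vial and the screw-lid jar, which do not belong in the tray, standing where they are.

Things in the scene. Friction and masses are not known exactly. Their poses are not given: they have to be found in the camera images.
- objective_mid (a point): Microscope objective, loose, standing upright on the bench: bright steel barrel 28 mm in diameter up to 36 mm above its foot, then tapering to a 17 mm wide nose with a small lens; 54 mm tall; about 0.12 kg. The point is its centre, on its axis, half-way up (27 mm above its foot); z along its axis, upward.
- eyepiece_mid (a point): Eyepiece, loose, standing upright: black cylinder 46 mm in diameter and 40 mm tall with a thin bright ring near its foot, and an open 8 mm high rubber eyecup with a glass lens inside on top; 48 mm tall in all; about 0.10 kg. The point is its centre, on its axis, 24 mm above its foot; z upward.
- cube_mid (a point): Filter cube, loose: black cube of 36 mm sides with a round glass window in a metal ring on top and a second window on one side; about 0.09 kg. The point is its centre, 18 mm above its underside; x and y are square to its sides, z upward.
- slidebox_mid (a point): Slide box (closed mailer for microscope slides), loose, lying flat: white plastic block 78 mm long (own x), 30 mm wide (own y), 32 mm high, with a paper label on top; about 0.07 kg. The point is its centre, 16 mm above its underside; z upward.
- pocket_objective: Pocket of the objective: the small round one, 44 mm in diameter. In a grey insert 74 (own x) x 106 (own y) x 13 mm, one of four set two by two (pitch 76 in x, 108 in y, places shuffled) in a low white tray with 14 mm rim, all fixed, same yaw. 10 mm deep, dark flat floor. Origin: pocket centre, at the insert's underside; floor 3 mm, top 13 mm above it; z up.
- pocket_eyepiece: Pocket of the eyepiece: the large round one, 62 mm in diameter. In a grey insert 74 (own x) x 106 (own y) x 13 mm, one of four set two by two (pitch 76 in x, 108 in y, places shuffled) in a low white tray with 14 mm rim, all fixed, same yaw. 10 mm deep, dark flat floor. Origin: pocket centre, at the insert's underside; floor 3 mm, top 13 mm above it; z up.
- pocket_cube: Pocket of the filter cube: the square one, 52 by 52 mm. In a grey insert 74 (own x) x 106 (own y) x 13 mm, one of four set two by two (pitch 76 in x, 108 in y, places shuffled) in a low white tray with 14 mm rim, all fixed, same yaw. 10 mm deep, dark flat floor. Origin: pocket centre, at the insert's underside; floor 3 mm, top 13 mm above it; z up.
- pocket_slides: Pocket of the slide box: the long rectangular one, 46 mm (own x) by 94 mm (own y), so the box's length must lie along the pocket's y. In a grey insert 74 (own x) x 106 (own y) x 13 mm, one of four set two by two (pitch 76 in x, 108 in y, places shuffled) in a low white tray with 14 mm rim, all fixed, same yaw. 10 mm deep, dark flat floor. Origin: pocket centre, at the insert's underside; floor 3 mm, top 13 mm above it; z up.
- vial_mid (a point): Amber glass vial with a black cap and a paper label, loose, standing; as big as the objective (28 mm in diameter, 54 mm tall) but not a part of the set: it stays where it is. The point is its centre, 27 mm above its foot.
- jar_mid (a point): Low grey jar with a flat, plain black screw lid, loose, standing; as wide as the eyepiece (46 mm in diameter, 40 mm tall) but without lens or eyecup, and not a part of the set: it stays where it is. The point is its centre, 20 mm above its foot.
There are look-alikes about, which are no part of the job. Leave any red look-alike of the part that bears eyepiece_mid alone. Leave any pink look-alike of the part that bears cube_mid alone.

How it is judged:
By the outcome, as a careful person would: the job done as asked, in the order asked, and still so for the second after the job is handed in, with the robot touching nothing.
It also fails if it takes over 88 s, if anything falls off the work surface, if the arm or the gripper's body presses on something with over 40 N, if the wrist force passes 120 N, or if a joint passes its speed limit or range.

ROBOT

A 7-joint arm with a two-finger parallel gripper is mounted at the origin on the work surface. World frame = base frame: x ahead of the robot, y to its left, z up, the work surface at z = 0. Lengths are in m, angles in rad, forces in N, time in s.
With the tool pointing down it reaches from about 0.425 to 0.925 m from the base axis. Payload 6.8 kg.
Tool frame: the origin (TCP) lies at the very end of the fingers, on their centre line; the grasp point (between the pads) lies 19 mm behind it; z points along the fingers, y is the line along which they close (so a half turn about z gives the same grasp; the last joint's range is limited). The gripper opens to 85 mm and grips with 20 to 120 N. Pads are 22 mm wide; open, the fingers measure 114 mm over their backs; the gripper's body (76 mm by 85 mm) begins 54 mm behind the grasp point. The pads swing forward as they close: fully open they stand 13 mm farther back than shut.
Start: joints at [1.036, 0.477, 0.022, 1.555, -0.011, 1.109, -0.083], TCP at [0.279, -0.614, 0.231] pointing down, gripper open.
Joint ranges: [-2.96, 2.96], [-0.34, 2.1], [-1.41, 1.46], [0.24, 2.44], [-1.37, 4.51], [0.17, 1.92], [-2.96, 2.96]. Speed limits (rad/s): [2.39, 2.39, 3.14, 3.14, 3.14, 3.14, 3.14].

INTERFACE

Orientations are given as a rotation vector (axis times angle).
In Python, from bench import get_obs, viewer, r gives the robot as it stands. The module is installed in compiled form; this text tells all that it offers.
- The arm moves only by the tool play_rows, never from a script. Its argument "commands" is a list that holds one entry, the list of rows, each a list of 5 numbers: the gripper's target within -1 to 1 (shut at 1, half-way at 0, fully open at -1), then the shift along the tool's x, y, z scaled (see below), then the turn about the tool's z scaled (see below). A call has 1 to 12 rows; each row is the pose to reach, as a shift and turn from the pose commanded when the call began, along the tool's axes at that moment; what a row does not reach only later rows make up. The controller multiplies each number of a shift by 0.2 m and each number of a turn by pi/2 rad. A row lasts 1/12 s, in which the tool goes at most 41.7 mm and 7.16 degrees, less where a joint would pass 70% of its speed; a pose out of reach is approached as far as the arm can. A call with a number of a shift or a turn outside -1 to 1 is refused whole. A call with a gripper value outside its range is refused whole. The fingers move at their own pace and stop on an object; "grip_force" is the grip in N (left out, the last holds). Time passes only in rows, so rows that repeat a pose let the fingers close. It gives the time, the measured TCP pose, the force, the opening and the grip force at its end, in the units of the state.
- get_obs(): the state, without advancing time (a new reading comes with each control period).
- viewer.grab_frame(name): name is "side" or "top" or "wrist"; returns a dict with "pixels" (480x640x3 uint8, red, green, blue), "fovy" (degrees; the focal length in pixels is half the picture's height over the tangent of half this angle, whatever the lens; pixels are square), "cx", "cy" (the principal point, pixels), "world_to_cam" (4x4, takes a point from world to camera coordinates); the wrist camera has in their place "hand_eye" (4x4, takes a point from camera to tool coordinates, whose origin is the TCP and whose axes are the flange's). Camera axes: x right, y up, looking along -z (the intrinsics and any distortion apply to the point x, -y, -z); pixel columns grow to the right and rows downward; lengths in m; the calibration is good to about 2 mm. The wrist camera is an equidistant fisheye: a pixel r from the principal point sees the ray r / f radians off the axis. A picture is of the moment at which its call begins: read the wrist's pose just before it. There is no depth.
- r.hand_in(): hands the job in; it is judged then, once.
Trained networks look in a picture, given as the dict that the camera call returned (one of the last four; its "shot" number tells which), for a name from the list of things; names that differ only in an ending like _2 or _b are one class to them, and where a whole thing is asked for, a point or a joint stands for the part that bears it (a point fixed in the world has none). Each returns a list of dicts, best first, with "score" (0 to 1); they miss things now and then, are a little off and sometimes report something else, mostly with a low value. They report only what shows in the picture. A call takes as long as a camera call. They do not tell look-alikes from the thing itself.
- viewer.trace(picture, thing): "pixels" (480x640 bool, what is visible of it) and "rect" ([left, top, right, bottom] in pixels, round what is visible of it).
The state is a dict: "clock": time; "joints": joint angles; "qvel": joint speeds; "tau": joint torques, N m; "tcp_pos": TCP position; "orientation": TCP orientation; "contact_force": force on the tool from outside, world axes, zero at the start; "moment": the same for the moment, N m; "grip_width": finger opening in m; "gripper_force": force on a finger pad.
Only numpy, scipy, OpenCV 4.12 (cv2) and the standard library are available. Lean on these libraries where they do the work, as an engineer would, in place of code of your own. Each camera call takes 0.05 s, during which the arm holds its last target. There are 200 camera calls.

## Working session

There is one attempt and no reset: what is moved stays moved. The work goes in short steps, Python scripts to look and compute and a tool call to move; the robot and the scene stay as the last step left them, time stands still between calls to the robot, and variables do not carry over. Pictures are saved under pics/ and viewed, at most 14 in all, crops included, and the job is handed in when it is done.

Besides the shell and the picture viewer there is one more tool, called after "Request:" by a JSON object that holds its "op" and its "data". play_rows: Moves the arm, as the interface text tells. Shifts and turns lie within -1 to 1; 1 stands for 0.2 m of shift or pi/2 rad of turn. Its arguments: {"type":"object","properties":{"commands":{"type":"array","items":{"type":"array","items":{"type":"array","items":{"type":"number","minimum":-1,"maximum":1}}}},"grip_force":{"type":"number"}},"required":["commands"]}

```bash
mkdir -p pics
python3 - <<'E'
from bench import get_obs, viewer, r
import cv2
o=get_obs()
print({k:o[k] for k in ('clock','tcp_pos','orientation','grip_width','contact_force')})
for n in ('top','side'):
    p=viewer.grab_frame(n); cv2.imwrite(f'pics/{n}0.png',p['pixels'][:,:,::-1])
    print(n,p['fovy'],p['cx'],p['cy'],p['world_to_cam'],[k for k in p])
E
```

```text
{'clock': 0.0, 'tcp_pos': array([ 0.27913216, -0.61393237,  0.2303177 ]), 'orientation': array([-3.06863446e+00, -6.64861917e-01,  8.31957572e-04]), 'grip_width': 0.08523056486195771, 'contact_force': array([-0.8545787 , -0.71948653,  1.12440834])}
top 49.71889400255335 321.67018961517545 240.6376007967007 [[ 0.00777058 -0.99996923 -0.00107942 -0.02454349]
 [ 0.99224023  0.00757655  0.12410445 -0.50269861]
 [-0.12409246 -0.00203541  0.99226857 -0.99593928]
 [ 0.          0.          0.          1.        ]] ['pixels', 'fovy', 'cx', 'cy', 'world_to_cam', 'shot']
side 57.65227189060675 325.464350127653 239.37619150402801 [[ 0.75230006 -0.65877544 -0.00771635 -0.39726219]
 [ 0.36717887  0.40952407  0.83514652 -0.2348782 ]
 [-0.54701399 -0.63111406  0.5499734  -0.57991199]
 [ 0.          0.          0.          1.        ]] ['pixels', 'fovy', 'cx', 'cy', 'world_to_cam', 'shot']
```

View pics/top0.png

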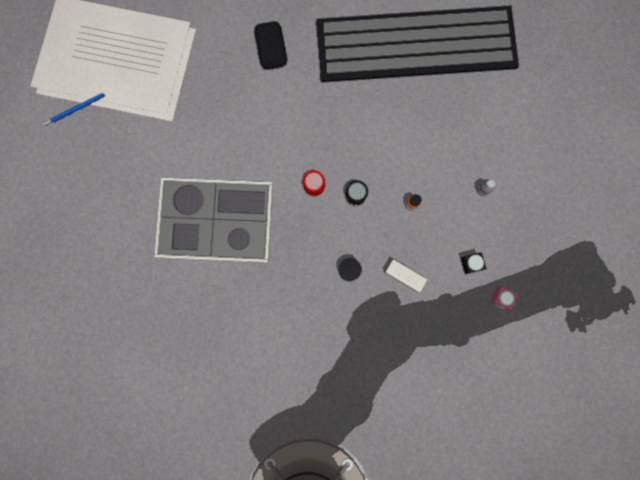

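View pics/side0.png

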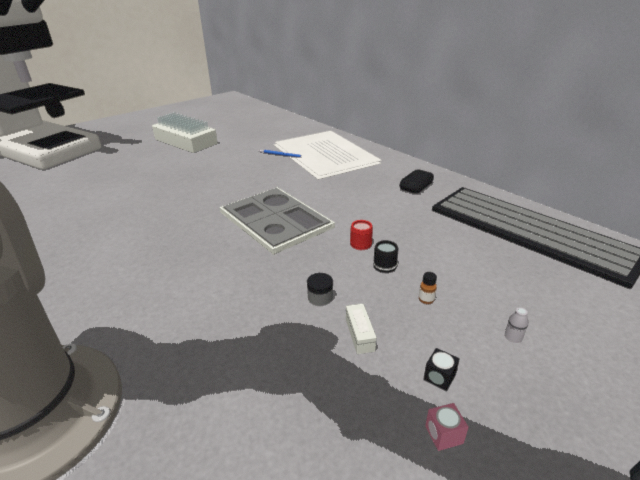

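Top picture: objective (487,186), vial (414,201), black eyepiece with lens (357,192), red look-alike (314,183), plain-lid jar (350,268), slide box (406,275), black cube (473,262), pink look-alike (506,298), tray around (214,220). Side picture agrees.

```bash
cat > h.py <<'E'
from bench import get_obs, viewer, r
import numpy as np, cv2
from scipy.optimize import least_squares
from scipy.spatial.transform import Rotation as R
def proj(p,P):
    f=240/np.tan(np.radians(p['fovy'])/2); c=np.c_[P,np.ones(len(P))]@p['world_to_cam'].T
    return np.c_[p['cx']+f*c[:,0]/-c[:,2], p['cy']-f*c[:,1]/-c[:,2]]
def unproj(p,uv,z):
    f=240/np.tan(np.radians(p['fovy'])/2); M=np.linalg.inv(p['world_to_cam'])
    d=M[:3,:3]@[(uv[0]-p['cx'])/f,-(uv[1]-p['cy'])/f,-1]; o=M[:3,3]
    return o+d*(z-o[2])/d[2]
t=np.linspace(0,2*np.pi,40,endpoint=False)
circ=lambda rr,z:np.c_[rr*np.cos(t),rr*np.sin(t),0*t+z]
def box(a,b,z0,z1): return np.array([[x,y,z] for z in (z0,z1) for x,y in((-a/2,-b/2),(a/2,-b/2),(a/2,b/2),(-a/2,b/2))])
M={'objective_mid':np.r_[circ(.014,0),circ(.014,.036),circ(.0085,.054)],'eyepiece_mid':np.r_[circ(.023,0),circ(.023,.048)],
'cube_mid':box(.036,.036,0,.036),'slidebox_mid':box(.078,.03,0,.032),'vial_mid':np.r_[circ(.014,0),circ(.01,.054)],'jar_mid':np.r_[circ(.023,0),circ(.023,.04)],
'pocket_objective':circ(.022,.013),'pocket_eyepiece':circ(.031,.013),'pocket_cube':box(.052,.052,.013,.013),'pocket_slides':box(.046,.094,.013,.013)}
def mom(c): 
    m=cv2.moments(c,binaryImage=c.dtype==np.uint8)
    return np.array([m['m10']/m['m00'],m['m01']/m['m00'],m['mu20']/m['m00'],m['mu02']/m['m00'],m['mu11']/m['m00']]),m['m00']
def hull(p,n,q):
    P=M[n]@R.from_euler('z',q[2]).as_matrix().T+[q[0],q[1],0]
    return cv2.convexHull(proj(p,P).astype(np.float32))
def fit(p,n,mask,yaw=True):
    m,a=mom(mask.astype(np.uint8)); best=None
    q0=unproj(p,m[:2],.015)
    for y0 in (np.arange(4)*np.pi/4 if yaw else [0]):
        s=least_squares(lambda q:(mom(hull(p,n,q))[0]-m)*[1,1,.1,.1,.1],[q0[0],q0[1],y0],x_scale=[.01,.01,.3],diff_step=1e-3)
        if best is None or s.cost<best.cost: best=s
    return best.x, a, mom(hull(p,n,best.x))[1], best.cost
E
python3 - <<'E'
from h import *
o=get_obs();print(R.from_rotvec(o['orientation']).as_matrix().round(3))
for cam in('top','side'):
    p=viewer.grab_frame(cam)
    for n in M:
        for d in viewer.trace(p,n)[:3]:
            if d['score']<.2: continue
            x,a,am,c=fit(p,n,d['pixels'],n[:4] in('cube','slid'))
            print(cam,n,round(d['score'],2),[round(float(v)) for v in d['rect']],x.round(4),'area',a,round(am),round(c,2))
E
```

```text
[[ 0.91   0.414 -0.001]
 [ 0.414 -0.91   0.001]
 [-0.    -0.002 -1.   ]]
top objective_mid 0.82 [475, 178, 495, 196] [ 0.6176 -0.3525 -0.0107] area 227.0 246 0.06
top eyepiece_mid 0.88 [349, 182, 369, 204] [ 0.6016 -0.0894  0.0065] area 487.0 521 0.09
top eyepiece_mid 0.76 [302, 171, 325, 194] [ 0.6211 -0.0028  0.0109] area 466.0 522 0.47
top cube_mid 0.8 [492, 286, 518, 309] [ 0.3928 -0.3802  1.1858] area 487.0 486 0.0
top cube_mid 0.73 [459, 252, 487, 268] [ 0.4621 -0.3229  1.7887] area 403.0 428 0.08
top slidebox_mid 0.83 [389, 257, 424, 294] [ 0.4357 -0.1876  1.0158] area 658.0 698 0.26
top vial_mid 0.49 [407, 195, 422, 210] [ 0.5839 -0.2044  0.0537] area 182.0 198 0.03
top jar_mid 0.96 [338, 258, 360, 280] [ 4.468e-01 -7.640e-02 -1.000e-04] area 412.0 459 0.15
top jar_mid 0.38 [158, 181, 216, 222] [ 0.5858  0.2509 -0.1127] area 1930.0 544 194.54
top jar_mid 0.29 [213, 184, 267, 216] [0.5817 0.1437 0.    ] area 1918.0 511 213.51
top pocket_objective 0.93 [214, 222, 265, 261] [ 0.5074  0.1467 -0.0014] area 1890.0 368 229.15
top pocket_eyepiece 0.86 [162, 181, 212, 221] [ 0.587   0
[... 1250 characters left out ...]
, 389] [ 0.4568 -0.3276  0.001 ] area 1082.0 670 11.97
side jar_mid 0.57 [305, 274, 332, 309] [ 0.4464 -0.078   0.    ] area 756.0 811 0.26
side pocket_objective 0.63 [306, 275, 333, 307] [ 0.4517 -0.0714  0.0501] area 750.0 309 18.72
side pocket_objective 0.57 [247, 213, 301, 248] [0.5068 0.1425 0.0345] area 1000.0 173 79.27
side pocket_eyepiece 0.74 [254, 187, 300, 215] [ 5.881e-01  2.501e-01 -1.000e-04] area 610.0 245 15.57
side pocket_eyepiece 0.64 [276, 206, 328, 235] [ 0.5827  0.1398 -0.1226] area 854.0 304 37.82
side pocket_cube 0.63 [227, 197, 272, 228] [0.5099 0.2536 0.    ] area 718.0 248 27.97
side pocket_slides 0.85 [279, 204, 327, 232] [0.5823 0.1404 0.    ] area 924.0 437 24.49
```

Candidates: eyepiece class – black (357,192) vs red (314,183) vs jar (350,268); cube class – black (473,262) vs pink (506,298); objective (487,186) vs vial (414,201). The black/steel ones fit; confirming in a crop.

Run:
```python
from h import *
p=viewer.grab_frame('top'); im=p['pixels'][:,:,::-1].copy()
cv2.imwrite('pics/crop1.png',cv2.resize(im[160:320,295:525],None,fx=3.4,fy=3.4,interpolation=cv2.INTER_CUBIC))
# rigid tray fit
C={'pocket_objective':(.5074,.1467),'pocket_eyepiece':(.587,.2531),'pocket_cube':(.5116,.255),'pocket_slides':(.5835,.1443)}
s=5;c=cv2.resize(im[170:270,145:285],None,fx=s,fy=s,interpolation=cv2.INTER_CUBIC)
I={'pocket_objective':(-.038,-.054),'pocket_eyepiece':(.038,.054),'pocket_cube':(-.038,.054),'pocket_slides':(.038,-.054)}
def res(q): return np.concatenate([R.from_euler('z',q[2]).as_matrix()[:2,:2]@I[n]+q[:2]-C[n] for n in C])
q=least_squares(res,[.55,.2,0]).x; print(q,(res(q)*1000).round(1))
for n in C:
    x=R.from_euler('z',q[2]).as_matrix()[:2,:2]@I[n]+q[:2]; print(n,x.round(4))
    h=hull(p,n,[*x,q[2]]); cv2.polylines(c,[((h-[145,170]+.5)*s).astype(int)],True,(0,255,255),1)
cv2.imwrite('pics/tray1.png',c)
```

```text
[ 0.547375    0.199775   -0.03312188] [ 0.2  0.4  0.1 -0.6 -0.4  0.   0.1  0.2]
pocket_objective [0.5076 0.1471]
pocket_eyepiece [0.5871 0.2525]
pocket_cube [0.5112 0.255 ]
pocket_slides [0.5836 0.1445]
```

View pics/crop1.png

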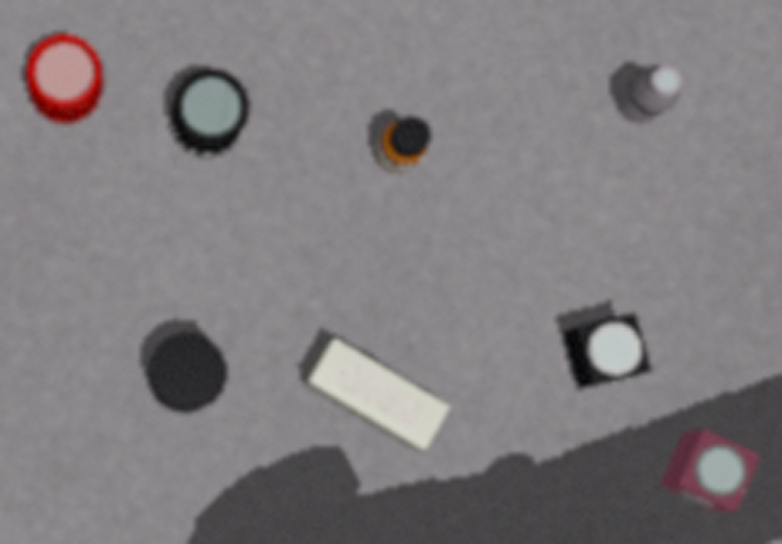

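View pics/tray1.png

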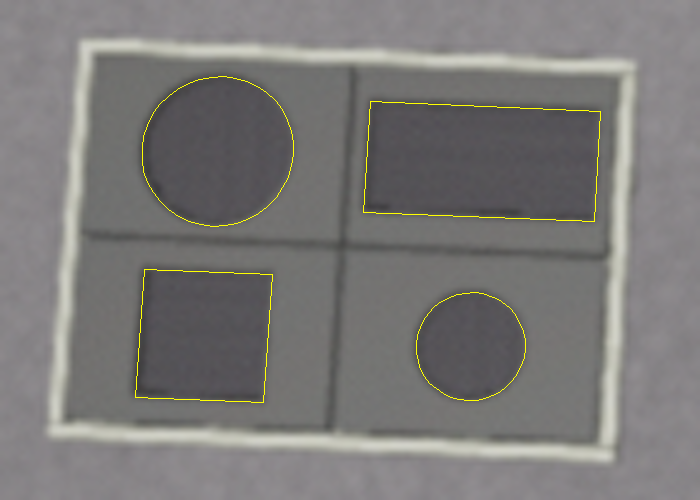

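The crop confirms it: steel nosed objective (648,88), black eyepiece with glass (210,108), black cube (613,350), white box (380,393). Red, pink, amber vial and the plain-lid jar are left alone. The pocket fit overlays exactly. Approaching the objective.

Request:
{"op": "play_rows", "data": {"commands": [[[-1,1,-0.245,0,0],[-1,1,-0.245,0,0],[-1,1,-0.245,0,0],[-1,1,-0.245,0,0],[-1,1,-0.245,0,0],[-1,1,-0.245,0,0]]], "grip_force": 30}}

```text
clock: 1.75
tcp_pos: [0.4507, -0.4786, 0.2314]
orientation: [-3.063, -0.685, -0.01]
contact_force: [1.8, 0.6, -0.3]
grip_width: 0.0852
gripper_force: 0.0
```

Request:
{"op": "play_rows", "data": {"commands": [[[-1,1,-0.245,0.3,0],[-1,1,-0.245,0.3,0],[-1,1,-0.245,0.3,0],[-1,1,-0.245,0.3,0],[-1,1,-0.245,0.3,0],[-1,1,-0.245,0.3,0],[-1,1,-0.245,0.3,0],[-1,1,-0.245,0.3,0]]]}}

```text
clock: 2.42
tcp_pos: [0.6029, -0.3596, 0.1709]
orientation: [-3.07, -0.667, 0.001]
contact_force: [-0.3, -0.2, -0.5]
grip_width: 0.0853
gripper_force: 0.0
```

```bash
cat >> h.py <<'E'
def go(x,y,z,psi=None):
    "print scaled shift/turn from measured pose to the wanted one"
    o=get_obs(); Rm=R.from_rotvec(o['orientation']).as_matrix(); d=Rm.T@(np.array([x,y,z])-o['tcp_pos'])/.2
    p=np.arctan2(Rm[1,0],Rm[0,0]); dt=0 if psi is None else -(psi-p)/(np.pi/2)
    print('t',round(o['clock'],2),'tcp',o['tcp_pos'].round(4),'psi',round(p,4),'w',round(o['grip_width'],4),'F',np.round(o['contact_force'],1),'-> shift',d.round(3),'turn',round(dt,3))
def wrist(name,pts):
    "save wrist picture with world points marked"
    o=get_obs(); p=viewer.grab_frame('wrist'); im=p['pixels'][:,:,::-1].copy()
    Rm=R.from_rotvec(o['orientation']).as_matrix(); H=np.linalg.inv(p['hand_eye']); f=240/np.tan(np.radians(p['fovy'])/2)
    for P in pts:
        c=(H@np.r_[Rm.T@(np.array(P)-o['tcp_pos']),1])[:3]; v=np.array([c[0],-c[1]]);th=np.arctan2(np.hypot(*v),-c[2])
        u=v/np.hypot(*v)*th*f+[p['cx'],p['cy']]; print(P,u.round(1)); cv2.circle(im,tuple(int(round(k)) for k in u),3,(0,0,255),1)
    cv2.imwrite('pics/'+name,im); return p
E
python3 - <<'E'
from h import *
wrist('w1.png',[(.616,-.353,.054),(.616,-.353,0)]); go(.616,-.353,.011)
E
```

```text
(0.616, -0.353, 0.054) [316.6 205.6]
(0.616, -0.353, 0) [316.8 190.5]
t 2.47 tcp [ 0.602  -0.3612  0.1714] psi 0.4255 w 0.0852 F [-0.3 -0.2 -0. ] -> shift [ 0.081 -0.009  0.802] turn 0
```

View pics/w1.png

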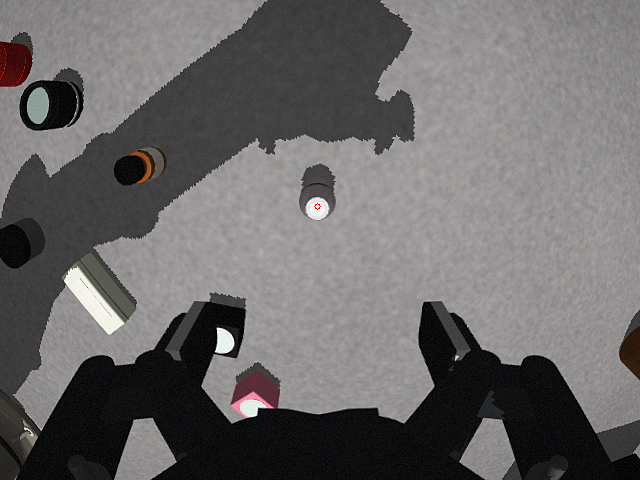

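The objective's nose (317,207) coincides with my prediction (317,206). Descend and grip.

Request:
{"op": "play_rows", "data": {"commands": [[[-1,0.081,-0.009,0.2,0],[-1,0.081,-0.009,0.4,0],[-1,0.081,-0.009,0.6,0],[-1,0.081,-0.009,0.7,0],[-1,0.081,-0.009,0.8,0],[-1,0.081,-0.009,0.8,0],[-1,0.081,-0.009,0.8,0],[-1,0.081,-0.009,0.8,0]]]}}

```text
clock: 3.13
tcp_pos: [0.6173, -0.3533, 0.0133]
orientation: [3.069, 0.662, 0.003]
contact_force: [-0.6, -0.8, 0.8]
grip_width: 0.0853
gripper_force: 0.0
```

Request:
{"op": "play_rows", "data": {"commands": [[[1,0,0,0,0],[1,0,0,0,0],[1,0,0,0,0],[1,0,0,0,0],[1,0,0,0,0],[1,0,0,0,0],[1,0,0,0,0],[1,0,0,0,0],[1,0,0,0,0],[1,0,0,0,0]]]}}

```text
clock: 3.97
tcp_pos: [0.6174, -0.3516, 0.0121]
orientation: [3.07, 0.665, 0.001]
contact_force: [-1.4, 1.0, 6.1]
grip_width: 0.0269
gripper_force: 30.0
```

Run:
```python
from h import *
go(.5076,.1471,.15)
```

```text
t 3.97 tcp [ 0.6174 -0.3516  0.0121] psi 0.4267 w 0.0269 F [-1.4  1.   6.1] -> shift [ 0.532 -2.497 -0.691] turn 0
```

Request:
{"op": "play_rows", "data": {"commands": [[[1,0,0,-0.1,0],[1,0,0,-0.3,0],[1,0,0,-0.5,0],[1,0,0,-0.69,0],[1,0.05,-0.2,-0.69,0],[1,0.1,-0.4,-0.69,0],[1,0.14,-0.6,-0.69,0],[1,0.18,-0.83,-0.69,0],[1,0.18,-0.83,-0.69,0]]]}}

```text
clock: 4.72
tcp_pos: [0.5795, -0.1753, 0.1486]
orientation: [-3.061, -0.679, 0.003]
contact_force: [0.2, 2.6, -2.0]
grip_width: 0.0271
gripper_force: 30.2
```

Request:
{"op": "play_rows", "data": {"commands": [[[1,0.05,-0.2,0,0],[1,0.1,-0.4,0,0],[1,0.14,-0.6,0,0],[1,0.18,-0.83,0,0],[1,0.18,-0.83,0,0]]]}}

```text
clock: 5.13
tcp_pos: [0.5429, -0.0102, 0.1489]
orientation: [-3.062, -0.68, 0.002]
contact_force: [0.3, 1.2, -1.8]
grip_width: 0.0267
gripper_force: 30.3
```

Request:
{"op": "play_rows", "data": {"commands": [[[1,0.05,-0.2,0,0],[1,0.1,-0.4,0,0],[1,0.14,-0.6,0,0],[1,0.18,-0.83,0,0],[1,0.18,-0.83,0,0],[1,0.18,-0.83,0,0],[1,0.18,-0.83,0,0]]]}}

```text
clock: 5.72
tcp_pos: [0.5089, 0.1465, 0.1489]
orientation: [3.069, 0.667, -0.001]
contact_force: [-0.9, 0.2, -1.5]
grip_width: 0.0269
gripper_force: 30.4
```

Run:
```python
from h import *
wrist('w2.png',[(.5076,.1471,.013),(.5112,.255,.013),(.5871,.2525,.013)]); go(.5076,.1471,.02)
```

```text
(0.5076, 0.1471, 0.013) [316.  219.2]
(0.5112, 0.255, 0.013) [192.1 160.6]
(0.5871, 0.2525, 0.013) [231.6  70.5]
t 5.77 tcp [0.5093 0.1454 0.1489] psi 0.4258 w 0.0268 F [ 0.2 -0.4 -2. ] -> shift [-0.003 -0.012  0.645] turn 0
```

View pics/w2.png

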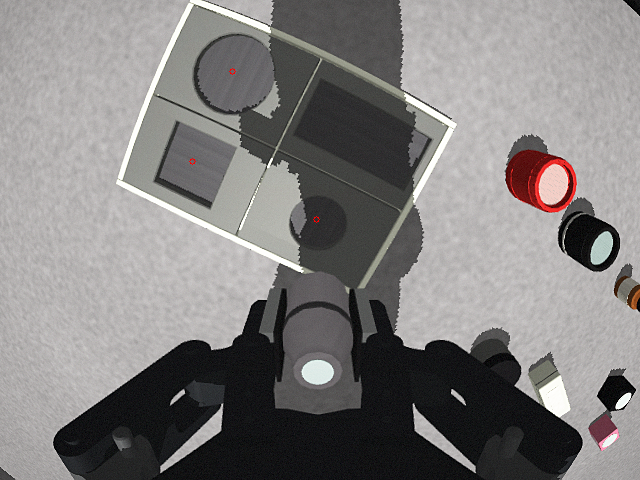

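Pocket centres match predictions. Lower the objective.

Request:
{"op": "play_rows", "data": {"commands": [[[1,0,-0.012,0.15,0],[1,0,-0.012,0.3,0],[1,0,-0.012,0.45,0],[1,0,-0.012,0.55,0],[1,0,-0.012,0.6,0],[1,0,-0.012,0.63,0],[1,0,-0.012,0.65,0],[1,0,-0.012,0.65,0],[1,0,-0.012,0.65,0]]]}}

```text
clock: 6.52
tcp_pos: [0.5092, 0.1488, 0.0203]
orientation: [-3.07, -0.664, -0.003]
contact_force: [1.0, -0.6, -1.5]
grip_width: 0.0268
gripper_force: 30.4
```

Request:
{"op": "play_rows", "data": {"commands": [[[1,0,0,0.004,0],[1,0,0,0.008,0],[1,0,0,0.012,0],[1,0,0,0.012,0]]]}}

```text
clock: 6.85
tcp_pos: [0.5091, 0.1491, 0.0189]
orientation: [3.07, 0.665, 0.003]
contact_force: [-4.0, -1.6, 14.7]
grip_width: 0.0269
gripper_force: 32.1
```

Request:
{"op": "play_rows", "data": {"commands": [[[1,0,0,-0.004,0],[0.1,0,0,-0.004,0],[0.1,0,0,-0.004,0],[0.1,0,0,-0.004,0],[0.1,0,0,-0.004,0],[0.1,0,0,-0.004,0]]]}}

```text
clock: 7.35
tcp_pos: [0.5081, 0.1489, 0.0176]
orientation: [-3.07, -0.665, 0.0]
contact_force: [0.8, 0.5, 0.5]
grip_width: 0.0385
gripper_force: 0.0
```

Request:
{"op": "play_rows", "data": {"commands": [[[0.1,0,0,-0.1,0],[0,0,0,-0.25,0],[0,0,0,-0.4,0],[0,0,0,-0.55,0],[-1,0.1,0.1,-0.6,0],[-1,0.1,0.3,-0.6,0],[-1,0.1,0.5,-0.6,0],[-1,0.1,0.6,-0.6,0],[-1,0.1,0.6,-0.6,0]]]}}

```text
clock: 8.1
tcp_pos: [0.5779, 0.0411, 0.1376]
orientation: [3.07, 0.652, 0.001]
contact_force: [-0.9, -1.1, 0.2]
grip_width: 0.0855
gripper_force: 0.0
```

Run:
```python
from h import *
p=wrist('w3.png',[(.5076,.1471,.057),(.5076,.1471,.003)]); go(.601,-.091,.15)
q=viewer.grab_frame('side'); im=q['pixels'][:,:,::-1]
a=cv2.imread('pics/w3.png'); b=cv2.resize(im[180:260,215:335],None,fx=4,fy=4,interpolation=cv2.INTER_CUBIC)
c=cv2.resize(a[100:400,60:460],(480,360)); b=cv2.resize(b,(480,320))
cv2.imwrite('pics/w3b.png',np.vstack([c,b])[:600])
```

```text
(0.5076, 0.1471, 0.057) [140.9 269.3]
(0.5076, 0.1471, 0.003) [167.6 243.7]
t 8.15 tcp [0.5767 0.0446 0.1374] psi 0.4214 w 0.0857 F [-0.5  1.   0.4] -> shift [-0.167  0.668 -0.062] turn 0
```

View pics/w3b.png

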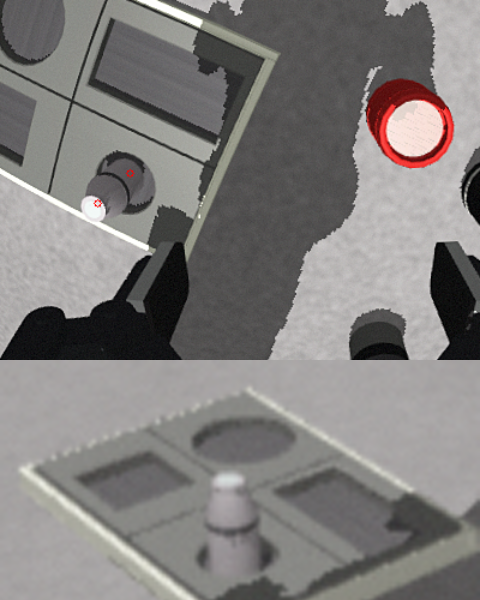

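The objective stands upright in its pocket (crop (105,185)). On to the black eyepiece.

Request:
{"op": "play_rows", "data": {"commands": [[[-1,-0.1,0.2,-0.05,0],[-1,-0.15,0.45,-0.05,0],[-1,-0.167,0.668,-0.05,0],[-1,-0.167,0.668,-0.05,0],[-1,-0.167,0.668,-0.05,0],[-1,-0.167,0.668,-0.05,0],[-1,-0.167,0.668,-0.05,0]]]}}

```text
clock: 8.78
tcp_pos: [0.6006, -0.0845, 0.1474]
orientation: [-3.068, -0.67, 0.001]
contact_force: [0.7, 0.2, 0.2]
grip_width: 0.0855
gripper_force: 0.0
```

Run:
```python
from h import *
wrist('w4.png',[(.601,-.091,.048),(.601,-.091,0)]); go(.601,-.091,.011)
```

```text
(0.601, -0.091, 0.048) [326.5 235.8]
(0.601, -0.091, 0) [325.2 217. ]
t 8.83 tcp [ 0.6006 -0.0843  0.1475] psi 0.4307 w 0.0856 F [0.5 1.2 0.3] -> shift [-0.012  0.032  0.683] turn 0
```

View pics/w4.png

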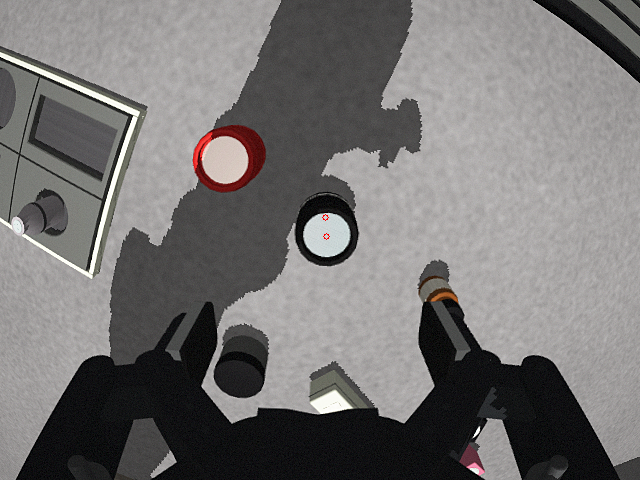

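Eyepiece lens centre (326,236) matches the prediction; fingers clear the red one (228,158), jar and vial. Descend and grip.

Request:
{"op": "play_rows", "data": {"commands": [[[-1,-0.012,0.032,0.15,0],[-1,-0.012,0.032,0.3,0],[-1,-0.012,0.032,0.45,0],[-1,-0.012,0.032,0.58,0],[-1,-0.012,0.032,0.683,0],[-1,-0.012,0.032,0.683,0],[-1,-0.012,0.032,0.683,0],[-1,-0.012,0.032,0.683,0]]]}}

```text
clock: 9.5
tcp_pos: [0.6024, -0.0931, 0.0124]
orientation: [-3.07, -0.668, -0.003]
contact_force: [-0.1, -0.4, -0.1]
grip_width: 0.0856
gripper_force: 0.0
```

Request:
{"op": "play_rows", "data": {"commands": [[[1,0,0,0,0],[1,0,0,0,0],[1,0,0,0,0],[1,0,0,0,0],[1,0,0,0,0],[1,0,0,0,0],[1,0,0,0,0],[1,0,0,0,0]]]}}

```text
clock: 10.17
tcp_pos: [0.6021, -0.0942, 0.0124]
orientation: [3.07, 0.665, 0.002]
contact_force: [-2.4, 0.1, 6.5]
grip_width: 0.0453
gripper_force: 30.0
```

Run:
```python
from h import *
go(.5871,.2525,.16)
```

```text
t 10.17 tcp [ 0.6021 -0.0942  0.0124] psi 0.4267 w 0.0453 F [-2.4  0.1  6.5] -> shift [ 0.65  -1.608 -0.738] turn 0
```

Request:
{"op": "play_rows", "data": {"commands": [[[1,0,0,-0.1,0],[1,0,0,-0.3,0],[1,0,0,-0.5,0],[1,0,0,-0.738,0],[1,0.08,-0.2,-0.738,0],[1,0.16,-0.4,-0.738,0],[1,0.24,-0.6,-0.738,0],[1,0.325,-0.804,-0.738,0],[1,0.325,-0.804,-0.738,0]]]}}

```text
clock: 10.92
tcp_pos: [0.5929, 0.0892, 0.1596]
orientation: [-3.062, -0.68, -0.003]
contact_force: [-0.3, 1.1, -1.2]
grip_width: 0.045
gripper_force: 31.3
```

Request:
{"op": "play_rows", "data": {"commands": [[[1,0.08,-0.2,0,0],[1,0.16,-0.4,0,0],[1,0.24,-0.6,0,0],[1,0.325,-0.804,0,0],[1,0.325,-0.804,0,0],[1,0.325,-0.804,0,0],[1,0.325,-0.804,0,0]]]}}

```text
clock: 11.5
tcp_pos: [0.5863, 0.2523, 0.1586]
orientation: [3.069, 0.667, -0.001]
contact_force: [-0.2, -0.3, -0.8]
grip_width: 0.0448
gripper_force: 31.3
```

Run:
```python
from h import *
go(.5871,.2525,.0205)
```

```text
t 11.5 tcp [0.5863 0.2523 0.1586] psi 0.4282 w 0.0448 F [-0.2 -0.3 -0.8] -> shift [0.004 0.001 0.691] turn 0
```

Request:
{"op": "play_rows", "data": {"commands": [[[1,0,0,0.15,0],[1,0,0,0.3,0],[1,0,0,0.45,0],[1,0,0,0.57,0],[1,0,0,0.65,0],[1,0,0,0.68,0],[1,0,0,0.691,0],[1,0,0,0.691,0],[1,0,0,0.691,0]]]}}

```text
clock: 12.25
tcp_pos: [0.5877, 0.2518, 0.0216]
orientation: [-3.071, -0.663, -0.003]
contact_force: [0.7, 0.1, -0.7]
grip_width: 0.0451
gripper_force: 31.4
```

Request:
{"op": "play_rows", "data": {"commands": [[[1,0,0,0.004,0],[1,0,0,0.008,0],[1,0,0,0.01,0],[1,0,0,0.01,0]]]}}

```text
clock: 12.58
tcp_pos: [0.5872, 0.2524, 0.0194]
orientation: [-3.07, -0.665, -0.002]
contact_force: [-1.5, -0.7, 5.8]
grip_width: 0.0453
gripper_force: 31.9
```

Request:
{"op": "play_rows", "data": {"commands": [[[-0.35,0,0,0,0],[-0.35,0,0,0,0],[-0.35,0,0,0,0],[-0.35,0,0,0,0],[-0.35,0,0,0,0]]]}}

```text
clock: 13.0
tcp_pos: [0.5865, 0.2522, 0.0184]
orientation: [3.07, 0.665, -0.0]
contact_force: [0.0, 0.1, -0.6]
grip_width: 0.0578
gripper_force: 0.0
```

Request:
{"op": "play_rows", "data": {"commands": [[[-0.35,0,0,-0.1,0],[-0.4,0,0,-0.3,0],[-0.4,0,0,-0.5,0],[-0.4,0,0,-0.67,0],[-1,0,0.2,-0.67,0.03],[-1,-0.05,0.4,-0.67,0.06],[-1,-0.1,0.6,-0.67,0.09],[-1,-0.1,0.8,-0.67,0.12],[-1,-0.1,0.8,-0.67,0.12]]]}}

```text
clock: 13.75
tcp_pos: [0.6376, 0.0864, 0.1526]
orientation: [3.115, 0.35, 0.002]
contact_force: [0.8, -1.9, -0.1]
grip_width: 0.0856
gripper_force: 0.0
```

Run:
```python
from h import *
q=viewer.grab_frame('side'); im=q['pixels'][:,:,::-1]
cv2.imwrite('pics/s4.png',cv2.resize(im[170:260,215:335],None,fx=5,fy=5,interpolation=cv2.INTER_CUBIC))
go(.462,-.324,.15,.234)
```

```text
t 13.8 tcp [0.6363 0.0913 0.1524] psi 0.2286 w 0.0852 F [-0.7  0.8  0.5] -> shift [-1.319  1.825  0.019] turn -0.003
```

View pics/s4.png

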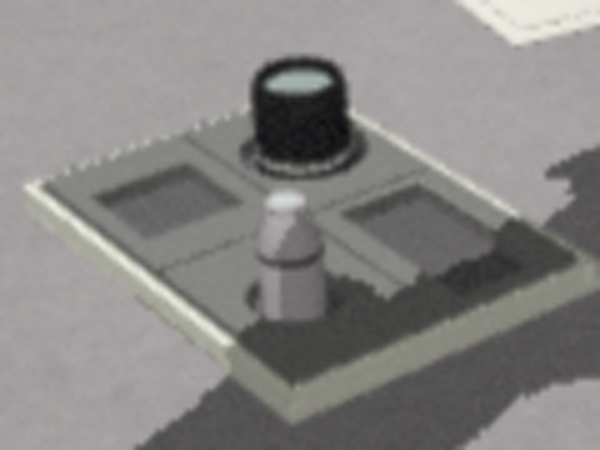

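Eyepiece (300,115) seated upright. Go to the black cube.

Request:
{"op": "play_rows", "data": {"commands": [[[-1,-0.15,0.2,0,0],[-1,-0.3,0.4,0,0],[-1,-0.45,0.6,0,0],[-1,-0.6,0.8,0,0],[-1,-0.66,0.91,0,0],[-1,-0.66,0.91,0,0]]]}}

```text
clock: 14.3
tcp_pos: [0.5466, -0.1152, 0.1524]
orientation: [3.118, 0.365, -0.003]
contact_force: [-0.6, -0.6, -0.6]
grip_width: 0.0852
gripper_force: 0.0
```

Request:
{"op": "play_rows", "data": {"commands": [[[-1,-0.15,0.2,0,0],[-1,-0.3,0.4,0,0],[-1,-0.45,0.6,0,0],[-1,-0.6,0.8,0,0],[-1,-0.66,0.91,0,0],[-1,-0.66,0.91,0,0],[-1,-0.66,0.91,0,0],[-1,-0.66,0.91,0,0]]]}}

```text
clock: 14.97
tcp_pos: [0.464, -0.3177, 0.1524]
orientation: [-3.119, -0.372, -0.0]
contact_force: [0.4, 2.2, -0.6]
grip_width: 0.0856
gripper_force: 0.0
```

Run:
```python
from h import *
c=R.from_euler('z',.234).as_matrix()
wrist('w5.png',[tuple(c@[a,b,.036]+[.462,-.324,0]) for a in(-.018,.018) for b in (-.018,.018)]); go(.462,-.324,.011,.234)
```

```text
(np.float64(0.44866422582401044), np.float64(-0.3456831069528103), np.float64(0.03599999999999999)) [348.5 252.9]
(np.float64(0.44031689304718974), np.float64(-0.31066422582401043), np.float64(0.03599999999999999)) [300.5 252.7]
(np.float64(0.4836831069528103), np.float64(-0.3373357741759896), np.float64(0.03599999999999999)) [350.  206.2]
(np.float64(0.4753357741759896), np.float64(-0.3023168930471897), np.float64(0.03599999999999999)) [300. 206.]
t 15.02 tcp [ 0.4647 -0.3163  0.1524] psi 0.2396 w 0.0851 F [0.2 1.  0.2] -> shift [-0.023  0.035  0.707] turn 0.004
```

View pics/w5.png

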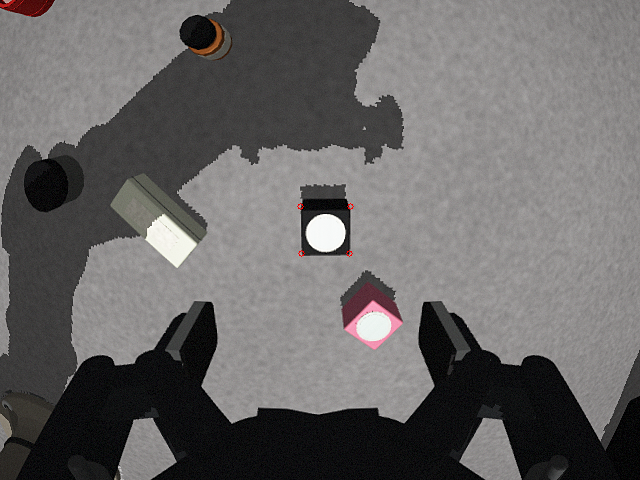

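Black cube (325,230) matches the predicted corners; pink (372,315) is clear of the fingers. Descend and grip.

Request:
{"op": "play_rows", "data": {"commands": [[[-1,-0.023,0.035,0.15,0.004],[-1,-0.023,0.035,0.3,0.004],[-1,-0.023,0.035,0.45,0.004],[-1,-0.023,0.035,0.6,0.004],[-1,-0.023,0.035,0.707,0.004],[-1,-0.023,0.035,0.707,0.004],[-1,-0.023,0.035,0.707,0.004],[-1,-0.023,0.035,0.707,0.004]]]}}

```text
clock: 15.68
tcp_pos: [0.4628, -0.3248, 0.0123]
orientation: [3.12, 0.367, 0.003]
contact_force: [-0.4, -0.7, 0.4]
grip_width: 0.0853
gripper_force: 0.0
```

Request:
{"op": "play_rows", "data": {"commands": [[[1,0,0,0,0],[1,0,0,0,0],[1,0,0,0,0],[1,0,0,0,0],[1,0,0,0,0],[1,0,0,0,0],[1,0,0,0,0],[1,0,0,0,0],[1,0,0,0,0]]]}}

```text
clock: 16.43
tcp_pos: [0.4617, -0.3259, 0.012]
orientation: [3.12, 0.363, 0.002]
contact_force: [-1.3, 0.5, 5.6]
grip_width: 0.0352
gripper_force: 31.4
```

Run:
```python
from h import *
go(.5112,.255,.16,-.033)
```

```text
t 16.43 tcp [ 0.4617 -0.3259  0.012 ] psi 0.2318 w 0.0352 F [-1.3  0.5  5.6] -> shift [ 0.909 -2.769 -0.741] turn 0.169
```

Request:
{"op": "play_rows", "data": {"commands": [[[1,0,0,-0.1,0],[1,0,0,-0.3,0],[1,0,0,-0.5,0],[1,0,0,-0.741,0],[1,0.07,-0.2,-0.741,0],[1,0.13,-0.4,-0.741,0],[1,0.2,-0.6,-0.741,0],[1,0.26,-0.8,-0.741,0],[1,0.303,-0.923,-0.741,0],[1,0.303,-0.923,-0.741,0]]]}}

```text
clock: 17.27
tcp_pos: [0.4784, -0.1249, 0.1596]
orientation: [-3.116, -0.378, -0.001]
contact_force: [0.4, -0.2, -0.3]
grip_width: 0.0355
gripper_force: 30.5
```

Request:
{"op": "play_rows", "data": {"commands": [[[1,0.07,-0.2,0,0],[1,0.13,-0.4,0,0],[1,0.2,-0.6,0,0],[1,0.26,-0.8,0,0],[1,0.303,-0.923,0,0],[1,0.303,-0.923,0,0]]]}}

```text
clock: 17.77
tcp_pos: [0.4946, 0.0688, 0.1598]
orientation: [-3.115, -0.378, -0.003]
contact_force: [0.5, 0.1, -0.8]
grip_width: 0.0357
gripper_force: 30.5
```

Request:
{"op": "play_rows", "data": {"commands": [[[1,0.07,-0.2,0,0.05],[1,0.13,-0.4,0,0.1],[1,0.2,-0.6,0,0.15],[1,0.26,-0.8,0,0.169],[1,0.303,-0.923,0,0.169],[1,0.303,-0.923,0,0.169],[1,0.303,-0.923,0,0.169],[1,0.303,-0.923,0,0.169]]]}}

```text
clock: 18.43
tcp_pos: [0.5109, 0.2536, 0.1589]
orientation: [3.14, -0.054, -0.001]
contact_force: [-0.5, -0.1, -0.6]
grip_width: 0.035
gripper_force: 30.6
```

Run:
```python
from h import *
go(.5112,.255,.0205,-.033)
```

```text
t 18.43 tcp [0.5109 0.2536 0.1589] psi -0.0343 w 0.035 F [-0.5 -0.1 -0.6] -> shift [ 0.002 -0.008  0.692] turn -0.001
```

Request:
{"op": "play_rows", "data": {"commands": [[[1,0,-0.008,0.15,0],[1,0,-0.008,0.3,0],[1,0,-0.008,0.45,0],[1,0,-0.008,0.57,0],[1,0,-0.008,0.65,0],[1,0,-0.008,0.68,0],[1,0,-0.008,0.692,0],[1,0,-0.008,0.692,0],[1,0,-0.008,0.692,0]]]}}

```text
clock: 19.18
tcp_pos: [0.5119, 0.2565, 0.0221]
orientation: [-3.14, 0.054, -0.003]
contact_force: [0.2, 0.5, -0.4]
grip_width: 0.0353
gripper_force: 30.6
```

Request:
{"op": "play_rows", "data": {"commands": [[[1,0,0,0.004,0],[1,0,0,0.008,0],[1,0,0,0.01,0],[1,0,0,0.01,0]]]}}

```text
clock: 19.52
tcp_pos: [0.511, 0.2569, 0.0193]
orientation: [-3.141, 0.052, -0.001]
contact_force: [-0.5, -0.4, -0.7]
grip_width: 0.036
gripper_force: 30.6
```

Request:
{"op": "play_rows", "data": {"commands": [[[1,0,0,0.003,0],[1,0,0,0.006,0],[1,0,0,0.006,0]]]}}

```text
clock: 19.77
tcp_pos: [0.511, 0.2569, 0.019]
orientation: [3.141, -0.052, 0.001]
contact_force: [-3.3, -2.6, 11.1]
grip_width: 0.0358
gripper_force: 32.1
```

Request:
{"op": "play_rows", "data": {"commands": [[[-0.1,0,0,0,0],[-0.1,0,0,0,0],[-0.1,0,0,0,0],[-0.1,0,0,0,0],[-0.1,0,0,0,0]]]}}

```text
clock: 20.18
tcp_pos: [0.5108, 0.2567, 0.0176]
orientation: [3.141, -0.053, -0.0]
contact_force: [0.5, -0.7, 0.4]
grip_width: 0.0473
gripper_force: 0.0
```

Request:
{"op": "play_rows", "data": {"commands": [[[-0.1,0,0,-0.1,0],[-0.1,0,0,-0.3,0],[-0.1,0,0,-0.5,0],[-0.1,0,0,-0.67,0],[-1,0,0.2,-0.67,-0.05],[-1,0,0.4,-0.67,-0.1],[-1,0,0.6,-0.67,-0.15],[-1,0,0.8,-0.67,-0.2],[-1,0,0.95,-0.67,-0.25],[-1,0,0.95,-0.67,-0.3],[-1,0,0.95,-0.67,-0.3]]]}}

```text
clock: 21.1
tcp_pos: [0.5044, 0.0643, 0.1516]
orientation: [3.067, 0.679, -0.001]
contact_force: [0.5, 1.4, -0.7]
grip_width: 0.0853
gripper_force: 0.0
```

Run:
```python
from h import *
q=viewer.grab_frame('side'); im=q['pixels'][:,:,::-1]
cv2.imwrite('pics/s5.png',cv2.resize(im[170:260,215:335],None,fx=5,fy=5,interpolation=cv2.INTER_CUBIC))
go(.4357,-.188,.15,1.033)
```

```text
t 21.15 tcp [0.5045 0.0663 0.1517] psi 0.4347 w 0.0855 F [-0.6  0.6  0.1] -> shift [-0.848  1.008  0.008] turn -0.381
```

View pics/s5.png

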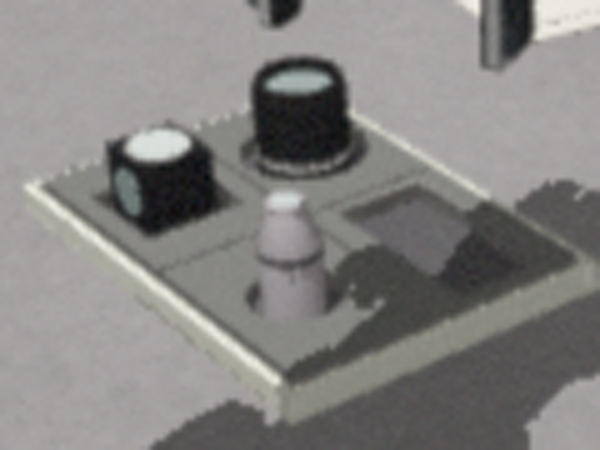

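Cube (160,180) seated in the square pocket. Now the slide box.

Request:
{"op": "play_rows", "data": {"commands": [[[-1,-0.15,0.17,0,-0.07],[-1,-0.3,0.34,0,-0.14],[-1,-0.45,0.52,0,-0.21],[-1,-0.6,0.7,0,-0.28],[-1,-0.75,0.88,0,-0.35],[-1,-0.84,0.99,0,-0.381],[-1,-0.84,0.99,0,-0.381],[-1,-0.84,0.99,0,-0.381],[-1,-0.84,0.99,0,-0.381]]]}}

```text
clock: 21.9
tcp_pos: [0.4366, -0.1839, 0.1517]
orientation: [-2.732, -1.551, -0.001]
contact_force: [-0.0, 0.8, -0.0]
grip_width: 0.0856
gripper_force: 0.0
```

Run:
```python
from h import *
c=R.from_euler('z',1.033).as_matrix()
wrist('w6.png',[tuple((c@[a,b,.032]+[.4357,-.188,0]).round(4)) for a in(-.039,.039) for b in (-.015,.015)]); go(.4357,-.188,.011,1.033)
```

```text
(np.float64(0.4286), np.float64(-0.2292), np.float64(0.032)) [339.5 277.5]
(np.float64(0.4028), np.float64(-0.2138), np.float64(0.032)) [300.9 277.5]
(np.float64(0.4686), np.float64(-0.1622), np.float64(0.032)) [341.4 177.8]
(np.float64(0.4428), np.float64(-0.1468), np.float64(0.032)) [299.5 177.7]
t 21.95 tcp [ 0.4371 -0.1824  0.1517] psi 1.0356 w 0.0854 F [-0.2  0.6 -0.1] -> shift [-0.028  0.008  0.704] turn 0.002
```

View pics/w6.png

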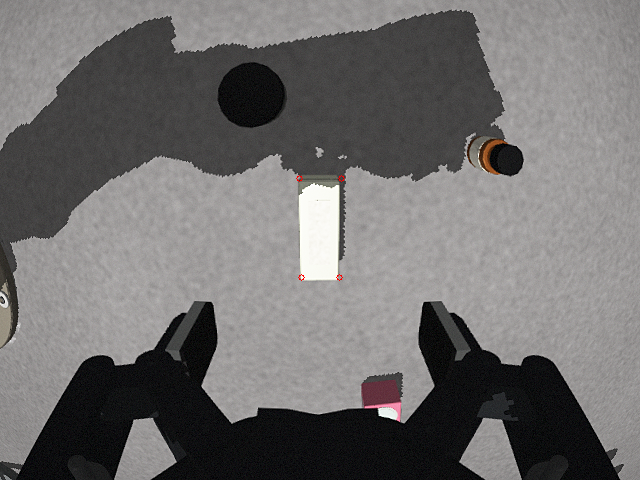

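Box outline matches the predicted corners; descend and grip.

Request:
{"op": "play_rows", "data": {"commands": [[[-1,-0.028,0.008,0.15,0],[-1,-0.028,0.008,0.3,0],[-1,-0.028,0.008,0.45,0],[-1,-0.028,0.008,0.6,0],[-1,-0.028,0.008,0.704,0],[-1,-0.028,0.008,0.704,0],[-1,-0.028,0.008,0.704,0],[-1,-0.028,0.008,0.704,0]]]}}

```text
clock: 22.62
tcp_pos: [0.4362, -0.1882, 0.0119]
orientation: [2.727, 1.558, 0.002]
contact_force: [0.8, -0.3, -0.8]
grip_width: 0.0853
gripper_force: 0.0
```

Request:
{"op": "play_rows", "data": {"commands": [[[1,0,0,0,0],[1,0,0,0,0],[1,0,0,0,0],[1,0,0,0,0],[1,0,0,0,0],[1,0,0,0,0],[1,0,0,0,0],[1,0,0,0,0],[1,0,0,0,0]]]}}

```text
clock: 23.37
tcp_pos: [0.4353, -0.1896, 0.0116]
orientation: [2.729, 1.555, 0.001]
contact_force: [-1.6, 0.1, 6.4]
grip_width: 0.0293
gripper_force: 30.9
```

Run:
```python
from h import *
go(.5836,.1445,.16,1.5377)
```

```text
t 23.37 tcp [ 0.4353 -0.1896  0.0116] psi 1.0359 w 0.0293 F [-1.6  0.1  6.4] -> shift [ 1.815 -0.213 -0.742] turn -0.319
```

Request:
{"op": "play_rows", "data": {"commands": [[[1,0,0,-0.1,0],[1,0,0,-0.3,0],[1,0,0,-0.5,0],[1,0,0,-0.742,0],[1,0.2,-0.02,-0.742,0],[1,0.4,-0.05,-0.742,0],[1,0.6,-0.08,-0.742,0],[1,0.8,-0.1,-0.742,0],[1,0.907,-0.106,-0.742,0],[1,0.907,-0.106,-0.742,0]]]}}

```text
clock: 24.2
tcp_pos: [0.511, -0.0163, 0.1598]
orientation: [-2.722, -1.566, -0.006]
contact_force: [0.0, 0.7, -0.3]
grip_width: 0.0292
gripper_force: 30.1
```

Request:
{"op": "play_rows", "data": {"commands": [[[1,0.2,-0.02,0,-0.06],[1,0.4,-0.05,0,-0.12],[1,0.6,-0.08,0,-0.18],[1,0.8,-0.1,0,-0.24],[1,0.907,-0.106,0,-0.3],[1,0.907,-0.106,0,-0.319],[1,0.907,-0.106,0,-0.319],[1,0.907,-0.106,0,-0.319],[1,0.907,-0.106,0,-0.319]]]}}

```text
clock: 24.95
tcp_pos: [0.5828, 0.1425, 0.159]
orientation: [2.262, 2.18, -0.002]
contact_force: [0.8, -0.3, -1.1]
grip_width: 0.029
gripper_force: 30.1
```

Run:
```python
from h import *
go(.5836,.1445,.0205,1.5377)
```

```text
t 24.95 tcp [0.5828 0.1425 0.159 ] psi 1.5341 w 0.029 F [ 0.8 -0.3 -1.1] -> shift [0.011 0.004 0.692] turn -0.002
```

Request:
{"op": "play_rows", "data": {"commands": [[[1,0.01,0.004,0.15,-0.002],[1,0.01,0.004,0.3,-0.002],[1,0.01,0.004,0.45,-0.002],[1,0.01,0.004,0.57,-0.002],[1,0.01,0.004,0.65,-0.002],[1,0.01,0.004,0.68,-0.002],[1,0.01,0.004,0.692,-0.002],[1,0.01,0.004,0.692,-0.002],[1,0.01,0.004,0.692,-0.002]]]}}

```text
clock: 25.7
tcp_pos: [0.5849, 0.1463, 0.0222]
orientation: [2.255, 2.186, 0.003]
contact_force: [0.2, 0.3, -1.4]
grip_width: 0.0295
gripper_force: 30.1
```

Request:
{"op": "play_rows", "data": {"commands": [[[1,0,0,0.004,0],[1,0,0,0.008,0],[1,0,0,0.01,0],[1,0,0,0.01,0]]]}}

```text
clock: 26.03
tcp_pos: [0.5842, 0.1465, 0.0193]
orientation: [2.255, 2.187, 0.001]
contact_force: [-0.0, -0.4, 0.3]
grip_width: 0.0296
gripper_force: 30.1
```

Request:
{"op": "play_rows", "data": {"commands": [[[1,0,0,0.003,0],[1,0,0,0.006,0],[1,0,0,0.006,0]]]}}

```text
clock: 26.28
tcp_pos: [0.5842, 0.1465, 0.0186]
orientation: [2.255, 2.187, 0.0]
contact_force: [-2.0, -1.7, 8.1]
grip_width: 0.0296
gripper_force: 31.1
```

Contact; release, rise and check.

Request:
{"op": "play_rows", "data": {"commands": [[[0.05,0,0,0,0],[0.05,0,0,0,0],[0.05,0,0,0,0],[0.05,0,0,0,0],[0.05,0,0,0,0]]]}}

```text
clock: 26.7
tcp_pos: [0.5839, 0.1464, 0.0175]
orientation: [-2.255, -2.187, 0.0]
contact_force: [-0.3, -0.4, -0.9]
grip_width: 0.0405
gripper_force: 0.0
```

Request:
{"op": "play_rows", "data": {"commands": [[[0.05,0,0,-0.1,0],[0.05,0,0,-0.3,0],[0.05,0,0,-0.5,0],[0.05,0,0,-0.7,0],[0.05,-0.2,0,-0.8,0],[0.05,-0.4,0,-0.8,0],[0.05,-0.6,0,-0.8,0],[0.05,-0.8,0,-0.8,0],[0.05,-1,0,-0.8,0],[0.05,-1,0,-0.8,0]]]}}

```text
clock: 27.53
tcp_pos: [0.577, -0.0648, 0.1772]
orientation: [2.266, 2.171, -0.008]
contact_force: [-0.1, -1.8, -0.8]
grip_width: 0.0404
gripper_force: 0.0
```

Run:
```python
from h import *
p=viewer.grab_frame('top');q=viewer.grab_frame('side')
a=cv2.resize(p['pixels'][165:275,145:285,::-1],(560,440),interpolation=cv2.INTER_CUBIC)[:, :]
a=cv2.resize(a,(380,299)); b=cv2.resize(q['pixels'][170:260,215:335,::-1],(400,300),interpolation=cv2.INTER_CUBIC)
c=cv2.resize(q['pixels'][:,:,::-1],(400,300)); d=cv2.resize(p['pixels'][:,:,::-1],(400,300))
cv2.imwrite('pics/f.png',np.vstack([np.hstack([cv2.resize(a,(400,300)),b]),np.hstack([d,c])]))
for cam in (p,q):
    for n in ('vial_mid','jar_mid'):
        for e in viewer.trace(cam,n)[:1]: print(n,e['score'],fit(cam,n,e['pixels'],False)[0][:2].round(4))
go(.5,0,.2)
```

```text
jar_mid 0.75 [ 0.4452 -0.0715]
vial_mid 0.67 [ 0.5853 -0.2053]
jar_mid 0.91 [ 0.4469 -0.078 ]
t 27.83 tcp [ 0.5781 -0.0514  0.1778] psi 1.5434 w 0.0403 F [ 0.7 -0.1  0.4] -> shift [ 0.246 -0.397 -0.111] turn 0
```

View pics/f.png

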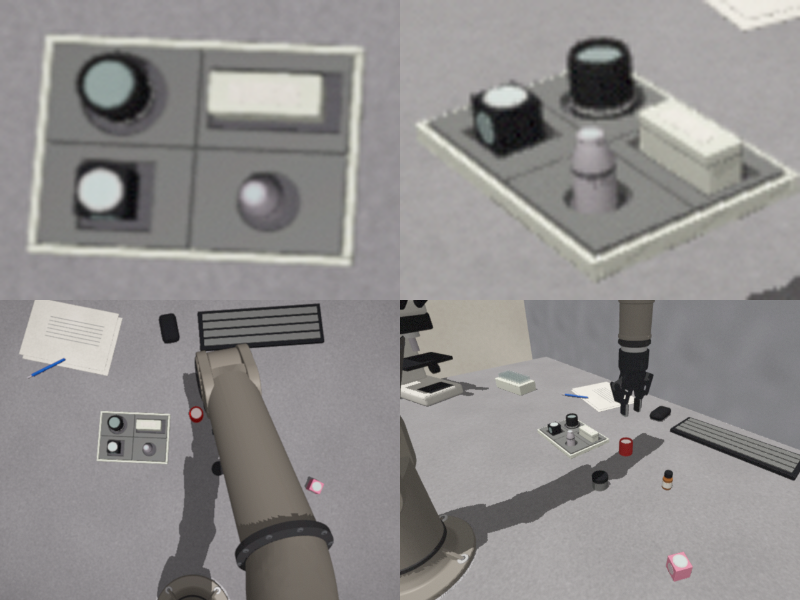

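All four appear seated; checking the box and cube for position within their pockets numerically (base at z ≈ 6 mm).

Run:
```python
from h import *
for n in list(M)[:4]: M[n]=M[n]+[0,0,.006]
c=R.from_euler('z',-.0331).as_matrix()[:2,:2]
T={'objective_mid':(.5076,.1471),'eyepiece_mid':(.5871,.2525),'cube_mid':(.5112,.255),'slidebox_mid':(.5836,.1445)}
for cam in('top','side'):
    p=viewer.grab_frame(cam)
    for n in T:
        for e in viewer.trace(p,n)[:2]:
            x,a,am,k=fit(p,n,e['pixels'],n[:4] in('cube','slid'))
            if abs(x[1]-.2)<.1: print(cam,n,round(e['score'],2),'offset mm in tray axes',((c.T@(x[:2]-T[n]))*1000).round(1),'yaw',round(x[2],3),'area',a,round(am),round(k,2))
```

```text
top objective_mid 0.66 offset mm in tray axes [-1.1  4.3] yaw -0.0 area 190.0 206 0.04
top eyepiece_mid 0.68 offset mm in tray axes [1.1 1.8] yaw -0.0 area 555.0 588 0.1
top cube_mid 0.98 offset mm in tray axes [1.4 3.8] yaw 0.787 area 373.0 445 0.53
top slidebox_mid 0.68 offset mm in tray axes [1.2 5.2] yaw 1.531 area 645.0 722 0.73
side objective_mid 0.56 offset mm in tray axes [-0.5  0.6] yaw 0.221 area 305.0 316 0.09
side eyepiece_mid 0.83 offset mm in tray axes [2.8 1.4] yaw 0.003 area 443.0 478 0.25
side cube_mid 0.94 offset mm in tray axes [-1.1  0.5] yaw 1.637 area 387.0 419 0.09
side slidebox_mid 0.74 offset mm in tray axes [1.4 2.1] yaw 1.526 area 587.0 613 0.09
```

```bash
python3 -c "
from bench import r
print(r.hand_in())"
```

```text
the job is handed in; nothing more can be done
None
```

The objective, eyepiece, filter cube and slide box are each upright in their own pocket, set down gently in the order listed. The vial, the jar and both look-alikes (red and pink) were left where they stood, and the job was handed in at about 28 s of the 88 s allowed.

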